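Hold a spring wafer holder open for the wafer that is next

TASK

The wafer on the black mat is next into the spring-jaw wafer holder. Take the slide by its upright finger tab, draw the jaw back until its face is level with the scribed line for that wafer's size (of the three lines the one nearest the fixed jaw is for the smallest wafer, the farthest for the largest), and keep it there so that I can load with both hands: finish while still holding the tab against the spring. Leave the wafer dishes, tweezers and bin where they are.

Things in the scene. Friction and masses are not known exactly. Their poses are not given: they have to be found in the camera images.
- holder: spring-jaw wafer holder screwed to the bench: aluminium base 300 x 144 mm (x -160 to 140), beige fixed jaw (face at x = 105 mm) and beige sliding jaw. x along its rail towards the fixed jaw, z up, origin on the bench, on the centre line. All but the finger tab is under 47 mm high. Scale bars (top 30 mm) at y = +-60 mm bear the three black lines; spring tubes at y = +-40 mm.
- slide (a joint): how far the jaw is drawn out (m), along the holder's -x, away from the fixed jaw: 0 closed on its stop (as at every start), 0.085 end of travel. Jaw face level with the line for the small wafer at 0.020, middle 0.044, large 0.069. Springs always pull it back to 0: 4 N at 0, rising 0.8 N per 10 mm (9.5 N at 0.069).
- jaw_face (a point): middle of the top edge of the sliding jaw's face (the side that looks at the fixed jaw), 46 mm above the bench; the jaw is a bar 100 mm wide and 8 mm thick. Moves with the slide; the gap to the fixed jaw's face is 60 mm when closed.
- tab (a point): the slide's finger tab: upright black plate, 12 mm thick along the holder's x, 32 mm wide along y, 44 mm tall, axes parallel to the holder's. This point is the centre of its foot, 44 mm above the bench; top at 88 mm. It stands on the carriage 50 mm behind the jaw's face and moves with it. Can be pinched from above either way.
- line_small (a point): the scribed line for the small (76 mm) wafer, nearest the fixed jaw of the three: point on the holder's centre line level with the line, at the height of the jaw's top edge (46 mm); 80 mm from the fixed jaw's face. The lines are 2 mm wide, across both scale bars.
- line_middle (a point): the scribed line for the middle (100 mm) wafer, the middle one of the three: point on the holder's centre line level with the line, at the height of the jaw's top edge (46 mm); 104 mm from the fixed jaw's face. The lines are 2 mm wide, across both scale bars.
- line_large (a point): the scribed line for the large (125 mm) wafer, farthest from the fixed jaw of the three: point on the holder's centre line level with the line, at the height of the jaw's top edge (46 mm); 129 mm from the fixed jaw's face. The lines are 2 mm wide, across both scale bars.
- mat: thin black rubber mat, 180 x 180 mm, lying on the bench (flat, about 1 mm); origin at its centre. The wafer that stands on it is the next one to be loaded.
- dish_small: open round white plastic wafer dish, 88 mm outside diameter, 10 mm high, with the small grey wafer (76 mm diameter) lying in it; loose; origin at the centre of its underside. One of the three dishes is on the mat, the two others are on the bench on the other side of the holder.
- dish_middle: open round white plastic wafer dish, 112 mm outside diameter, 10 mm high, with the middle grey wafer (100 mm diameter) lying in it; loose; origin at the centre of its underside. One of the three dishes is on the mat, the two others are on the bench on the other side of the holder.
- dish_large: open round white plastic wafer dish, 137 mm outside diameter, 10 mm high, with the large grey wafer (125 mm diameter) lying in it; loose; origin at the centre of its underside. One of the three dishes is on the mat, the two others are on the bench on the other side of the holder.
- tweezers: steel wafer tweezers with a flat beige tip, 133 mm long, 8 mm high, lying loose on the bench; origin under the middle, x along them
- bin: blue open plastic parts bin, 135 x 105 x 75 mm, loose; origin under its centre
Not all that is in view belongs to the job. Leave any green or turquoise look-alike of the dish_large alone.

How it is judged:
At the end, for the whole second after the job is handed in: The sliding jaw's face is within 4 mm of the line for the wafer on the mat (slide at 0.020, 0.044 or 0.069 m), still (under 10 mm/s), the fingers press on the tab with over 3 N, and dishes, tweezers and bin are within 20 mm of their starts (((horizontal distance between dish_small and mat below 0.06 m and value of joint slide between 0.016 and 0.024 m) or (horizontal distance between dish_middle and mat below 0.06 m and value of joint slide between 0.04 and 0.048 m) or (horizontal distance between dish_large and mat below 0.06 m and value of joint slide between 0.065 and 0.073 m)) and velocity of joint slide between -0.01 and 0.01 m/s and contact force between the fingers and slide_c0 above 3 N and distance of each of dish_small, dish_middle, dish_large, tweezers, bin from where it was at the start of the episode below 0.02 m); the arm keeps its last pose, push and grip.
It fails at once if a wafer dish, the tweezers or the bin is pushed away (moved more than 20 mm) (distance of any of dish_small, dish_middle, dish_large, tweezers, bin from where it was at the start of the episode above 0.02 m).
It also fails if it takes over 32 s, if anything falls off the work surface, if the arm or the gripper's body presses on something with over 40 N, if the wrist force passes 120 N, or if a joint passes its speed limit or range.

ROBOT

A 6-joint arm with a two-finger parallel gripper is mounted at the origin on the work surface. World frame = base frame: x ahead of the robot, y to its left, z up, the work surface at z = 0. Lengths are in m, angles in rad, forces in N, time in s.
With the tool pointing down it reaches from about 0.375 to 0.9 m from the base axis. Payload 3.1 kg.
Tool frame: the origin (TCP) lies on the centre line of the jaws, within the pads' length; the fingertips stand 25 mm ahead of it and the grasp point (between the pads) lies 6 mm ahead of it (manip.tip_extent is the distance from the TCP to the fingertips, in m); z points along the fingers, y is the line along which they close (so a half turn about z gives the same grasp; the last joint's range is limited). The gripper opens to 85 mm and grips with 20 to 120 N. Pads are 22 mm wide; open, the fingers measure 114 mm over their backs; the gripper's body (76 mm by 85 mm) begins 54 mm behind the grasp point. The pads swing forward as they close: fully open they stand 13 mm farther back than shut.
Start: joints at [1.046, 0.527, 1.433, -0, 1.181, -0.178], TCP at [0.212, 0.588, 0.256] pointing down, gripper open.
Joint ranges: [-3.08, 3.08], [-0.75, 2.2], [0.22, 2.44], [-1.43, 4.57], [0, 2.65], [-2.85, 2.85]. Speed limits (rad/s): [2.79, 2.79, 3.14, 3.14, 3.14, 3.14].

INTERFACE

Orientations are given as a unit quaternion [x, y, z, w].
In Python, from station import readout, imaging, order, manip gives the robot as it stands.
- The arm moves only by the tool move_arm, never from a script. Its argument "rows" is a list of rows, each a list of 7 numbers: the turn, a rotation vector about the tool's x, y, z in degrees, then the shift along the tool's x, y, z in mm, then the closure, from 0 (fully open) to 1 (shut). A call has 1 to 12 rows; each row is the pose to reach, as a shift and turn from the pose commanded when the call began, along the tool's axes at that moment; what a row does not reach only later rows make up. A row lasts 1/12 s, in which the tool goes at most 41.7 mm and 7.16 degrees, less where a joint would pass 70% of its speed; a pose out of reach is approached as far as the arm can. A call with a gripper value outside its range is refused whole. The fingers move at their own pace and stop on an object; "squeeze" is the grip in N (left out, the last holds). Time passes only in rows, so rows that repeat a pose let the fingers close. It gives the time, the measured TCP pose, the force, the opening and the grip force at its end, in the units of the state.
- readout.sense(): the state, without advancing time (a new reading comes with each control period).
- imaging.snapshot(name): name is "scene" or "top" or "wrist"; returns a dict with "img" (400x640x3 uint8, red, green, blue), "z_map" (400x640 float32, m along the optical axis (not along the pixel's ray), 0 where there is no reading), "fovy" (degrees; the focal length in pixels is half the picture's height over the tangent of half this angle, whatever the lens; pixels are square), "cx", "cy" (the principal point, pixels), "rvec" (rotation vector, rad) and "tvec" (3), from world to camera coordinates, as OpenCV has them. Camera axes: x right, y down, z forward; pixel columns grow to the right and rows downward; lengths in m; the calibration is good to about 2 mm. A picture is of the moment at which its call begins.
- order.sign_off(): hands the job in; it is judged then, once.
The state is a dict: "t": time; "q": joint angles; "qd": joint speeds; "tau": joint torques, N m; "tcp_pos": TCP position; "tool_rot": TCP orientation; "force": force on the tool from outside, world axes, zero at the start; "ft_torque": the same for the moment, N m; "finger_gap": opening from 0.0 (shut) to 1.0 (fully open); "gripper_force": force on a finger pad.
Only numpy, scipy, OpenCV 4.12 (cv2) and the standard library are available. Lean on these libraries where they do the work, as an engineer would, in place of code of your own. Each camera call takes 0.05 s, during which the arm holds its last target. There are 200 camera calls.

## Working session

There is one attempt and no reset: what is moved stays moved. The work goes in short steps, Python scripts to look and compute and a tool call to move; the robot and the scene stay as the last step left them, time stands still between calls to the robot, and variables do not carry over. Pictures are saved under pics/ and viewed, at most 10 in all, crops included, and the job is handed in when it is done.

Besides the shell and the picture viewer there is one more tool, called after "Request:" as name([rows], argument=value, ...), one row to a line, values as JSON. move_arm: Moves the arm, as the interface text tells. Its arguments: {"type":"object","properties":{"rows":{"type":"array"},"squeeze":{"type":"number"}},"required":["rows"]}

```bash
mkdir -p pics; python3 - <<'E'
from station import readout, imaging, order, manip
import cv2,numpy as np,pickle
s=readout.sense();print(s['t'],s['tcp_pos'],s['tool_rot'],s['force'],s['finger_gap'])
D={}
for n in("scene","top"):
    d=imaging.snapshot(n);D[n]=d
    print(n,d['fovy'],d['cx'],d['cy'],d['rvec'],d['tvec'])
    cv2.imwrite(f"pics/{n}0.png",d['img'][:,:,::-1])
pickle.dump(D,open('d0.pkl','wb'))
E
```

```text
0.0 [0.21147865 0.58741702 0.25533745] [ 1.72057420e-01  9.85086328e-01 -1.01242841e-03 -3.82897992e-04] [-0.53560197  0.73776288 -0.28516329] 0.9989453323572952
scene 46.1173780346726 314.77830446555504 198.16214726035184 [ 2.01846884  1.22082665 -0.55506371] [-0.12574904 -0.25339203  1.74509137]
top 57.49880760940657 315.2458463389855 201.3831915956295 [ 2.10436247 -2.16522502  0.13708881] [-0.06632873  0.46510868  1.31999425]
```

View pics/top0.png

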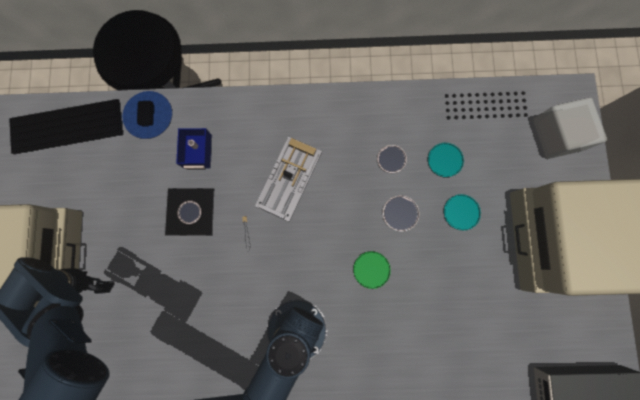

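View pics/scene0.png

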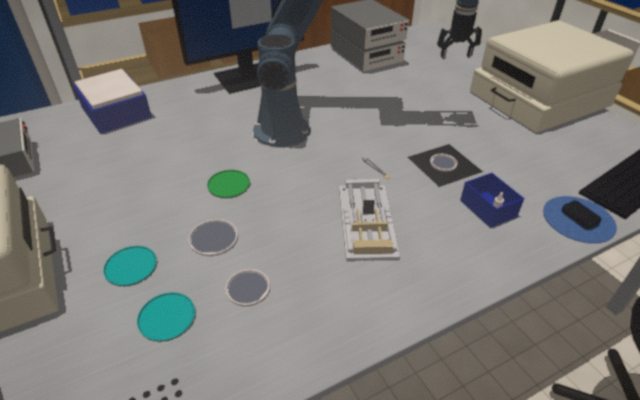

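The top view shows the holder at about (288,178), with its fixed jaw at the far end near (303,147) and the black tab at (288,175). The mat dish is at (189,212). The other grey-wafer dishes are at (392,158) and (401,213), and the green and turquoise discs are decoys. Next I'll measure the dish diameters and the holder's pose.

```bash
cat > h.py <<'E'
import cv2,numpy as np
def cam(d):
    R=cv2.Rodrigues(np.array(d['rvec']))[0];return R,np.array(d['tvec']),200/np.tan(np.radians(d['fovy']/2))
def ray(d,uv,z):
    R,t,f=cam(d);uv=np.atleast_2d(uv).astype(float)
    r=np.c_[(uv[:,0]-d['cx'])/f,(uv[:,1]-d['cy'])/f,np.ones(len(uv))]@R
    c=-R.T@t;return c+r*((z-c[2])/r[:,2])[:,None]
def cloud(d):
    R,t,f=cam(d);Z=d['z_map'];v,u=np.mgrid[:400,:640]
    P=np.dstack([(u-d['cx'])/f*Z,(v-d['cy'])/f*Z,Z]);return (P-t)@R
E
python3 - <<'E'
import pickle;from h import *
D=pickle.load(open('d0.pkl','rb'));d=D['top'];im=d['img'];P=cloud(d)
hsv=cv2.cvtColor(im,cv2.COLOR_RGB2HSV)
# dishes: wafer+rim via brightness rim -> extents
for c in[(189,212),(392,158),(401,213)]:
    x,y=c;w=im[y-24:y+25,x-24:x+25].astype(int)
    m=(w.min(2)>150).astype(np.uint8)
    pts=np.argwhere(m)[:,::-1]+[x-24,y-24]
    W=ray(d,pts,0.01)[:,:2]
    (cx,cy),r=cv2.minEnclosingCircle(W.astype(np.float32));print(c,len(pts),'centre',cx,cy,'diam',2*r)
    print(w[24,:].min(1))
# holder: points above bench
sub=np.zeros((400,640),bool);sub[130:226,245:330]=True
m=sub&(P[...,2]>0.008)&(d['z_map']>0)
W=ray(d,np.argwhere(m)[:,::-1],0.015)[:,:2].astype(np.float32)
r=cv2.minAreaRect(W);print(r,cv2.boxPoints(r))
t=sub&(P[...,2]>0.07);uv=np.argwhere(t)[:,::-1];print(len(uv),uv.mean(0) if len(uv) else'',P[t].mean(0), P[t][:,2].max())
be=sub&(hsv[...,1]>70)&(hsv[...,0]<30)&(hsv[...,2]>90)
n,l,st,ce=cv2.connectedComponentsWithStats(be.astype(np.uint8))
for i in range(1,n):
    if st[i,4]>15: print(st[i],ray(d,ce[i],0.046))
for n,b in[('a',(245,130,85,96)),('b',(150,130,280,110))]:
    x,y,w,h=b;k=6 if n=='a' else 2.8
    cv2.imwrite(f'pics/c{n}.png',cv2.resize(im[y:y+h,x:x+w,::-1],None,fx=k,fy=k,interpolation=cv2.INTER_CUBIC))
E
```

```text
(189, 212) 0 centre 0.0 0.0 diam 0.0
[ 96  64  38  30  28  31  29  29  30  28  29  41  72 103  96  73  63  63
  62  64  64  64  64  65  64  64  64  64  64  63  65  64  64  76 105 118
  71  35  30  29  31  30  31  31  30  29  34  50  79]
(392, 158) 0 centre 0.0 0.0 diam 0.0
[113 113 114 113 114 113 115 114 114 122 130  97  77  76  76  77  77  77
  76  76  76  75  78  77  77  76  76  76  74  76  76  76  75  74  76  76
  86 110 131 121 116 116 115 113 115 115 115 114 114]
(401, 213) 4 centre 0.4113880693912506 -0.4024279713630676 diam 0.12583008408546448
[115 116 115 115 108 122 144 111  92  91  92  90  91  92  91  92  90  91
  90  89  89  89  89  90  91  89  89  90  88  89  89  88  90  89  90  88
  88  88  90  92  96 103 123 121 118 118 118 116 116]
((0.5542213320732117, 0.038290947675704956), (0.26829031109809875, 0.3368068337440491), 84.44696807861328) [[ 0.3736274  -0.07892878]
 [ 0.7088536  -0.11152057]
 [ 0.73481524  0.15551068]
 [ 0.39958906  0.18810247]]
71 [287.95774648 175.61971831] [ 0.41025101 -0.044113    0.7376904 ] 1.37235707131941
[282 139  34  46 301] [[ 0.6460086  -0.02453366  0.046     ]]
```

View pics/ca.png

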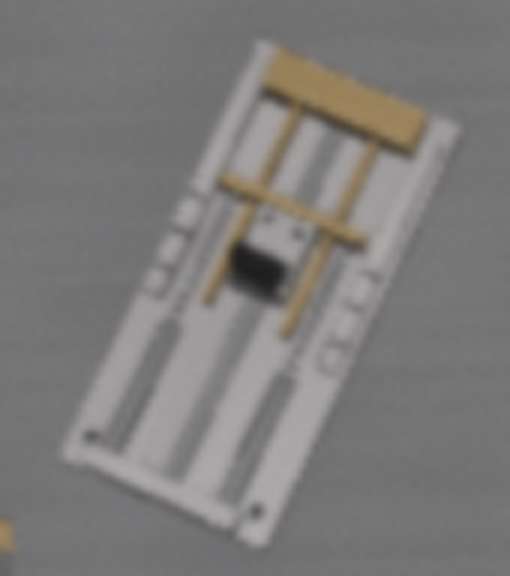

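View pics/cb.png

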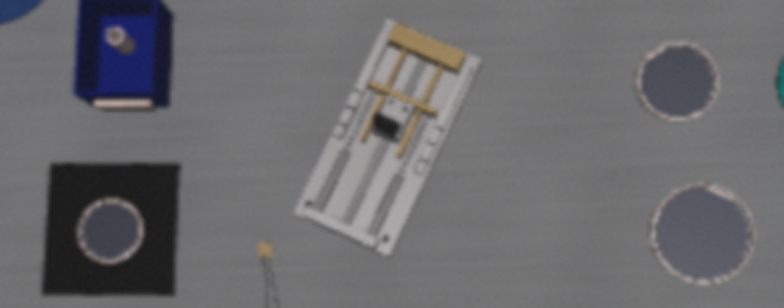

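The enlarged crop settles which dish is meant. The mat dish is about 24 px across where the 180 mm mat is 47 px, so about 90 mm, which makes it dish_small. The other two come out at about 112 mm and 137 mm. The target is therefore slide = 0.020. Next is the holder's pose.

```bash
python3 - <<'E'
import pickle;from h import *
from scipy.spatial.transform import Rotation as Ro
D=pickle.load(open('d0.pkl','rb'));d=D['top'];P=cloud(d);ok=d['z_map']>0
f=lambda pts:np.array(pts)/6+[245-.42,130-.42]
c=ray(d,f([(263,42),(460,122),(262,545),(65,450)]),0.02);print('corners',c[:,:2])
print([np.linalg.norm(c[i]-c[(i+1)%4]) for i in range(4)])
ax=(c[0]+c[1]-c[2]-c[3])[:2];yaw=np.arctan2(ax[1],ax[0]);print('yaw long',np.degrees(yaw))
e=(c[0]-c[1]+c[3]-c[2])[:2];print('yaw from short',np.degrees(np.arctan2(e[1],e[0]))-90)
cen=c.mean(0);o=cen[:2]+0.010*np.r_[np.cos(yaw),np.sin(yaw)];print('origin',o,'tab(-5mm)',o-0.005*np.r_[np.cos(yaw),np.sin(yaw)])
sub=np.zeros_like(ok);sub[165:185,278:298]=True
hsv=d['img'].max(2);
for z in(.066,):
  t=sub&ok&(P[...,2]>.066)&(P[...,2]<.1);print(t.sum(),P[t].mean(0) if t.any() else '')
t=sub&(hsv<60);uv=np.argwhere(t)[:,::-1];print(t.sum(),uv.mean(0),ray(d,uv.mean(0),.07),np.median(P[t],0))
s=D['scene'];h=s['img'].max(2);t=np.zeros_like(ok);t[190:225,355:385]=True;t&=h<60;uv=np.argwhere(t)[:,::-1];print('scene tab',t.sum(),uv.mean(0),ray(s,uv.mean(0),.07))
E
```

```text
corners [[ 0.721047    0.01745706]
 [ 0.6636738  -0.10764634]
 [ 0.39640976  0.0232687 ]
 [ 0.45972784  0.14596905]]
[np.float64(0.13763192071889638), np.float64(0.29760512612756146), np.float64(0.1380744512300807), np.float64(0.2912096086009125)]
yaw long -26.141663796618037
yaw from short -25.968111684687926
origin [0.56919167 0.0153562 ] tab(-5mm) [0.56470314 0.01755916]
37 [0.56184916 0.01737234 0.08396897]
44 [287.20454545 174.70454545] [[0.55936109 0.01971493 0.07      ]] [0.55876831 0.01916299 0.08019045]
scene tab 59 [368.47457627 206.72881356] [[0.57168978 0.01395729 0.07      ]]
```

Request:
move_arm([
  [0,0,5.7,-31,-24.5,3,0],
  [0,0,11.4,-62,-49,6,0],
  [0,0,17,-93,-73.5,9,0],
  [0,0,22.7,-124,-98,12,0],
  [0,0,28.4,-155,-122.5,15,0],
  [0,0,34,-185,-147,18,0],
  [0,0,39.7,-216,-172,21,0],
  [0,0,45.4,-247,-196,24,0],
  [0,0,51,-278,-221,28,0],
  [0,0,56.7,-309,-245,32,0],
  [0,0,62.4,-340,-270,36,0],
  [0,0,68,-371,-294.5,40,0],
])

```text
t: 1.1
tcp_pos: [0.4614, 0.1833, 0.216]
tool_rot: [0.695, 0.719, -0.0, -0.0]
force: [0.5, 0.1, 0.8]
finger_gap: 1.002
gripper_force: 0.0
```

```bash
cat > go.py <<'E'
from station import readout
import sys,numpy as np
from scipy.spatial.transform import Rotation as Ro
x,y,z,yaw=map(float,sys.argv[1:5]) # target tcp, tool y yaw deg
s=readout.sense();R=Ro.from_quat(s['tool_rot']);yw=np.radians(yaw)
ty=np.r_[np.cos(yw),np.sin(yw),0];tz=np.r_[0,0,-1.];T=Ro.from_matrix(np.c_[np.cross(ty,tz),ty,tz])
print('t',s['t'],'tcp',s['tcp_pos'],'turn',(R.inv()*T).as_rotvec(degrees=True),'shift',R.inv().apply(np.r_[x,y,z]-s['tcp_pos'])*1000,'F',s['force'],s['finger_gap'],s['gripper_force'],'q',s['q'])
E
python3 go.py .564 .0175 .2 -26.1
```

```text
t 1.1 tcp [0.46144261 0.18334303 0.21595763] turn [-3.21592069e-02  8.51577052e-03  2.80038691e+01] shift [-169.15858023   97.00018246   15.90327966] F [0.54654047 0.05861    0.82961302] 1.0022641586764414 0.0 q [1.52709310e-01 4.14921616e-01 1.79266586e+00 7.49064636e-05
 9.34576881e-01 1.19435988e-01]
```

Request:
move_arm([
  [0,0,5.6,-34,19.4,3,0],
  [0,0,11.2,-68,38.8,6,0],
  [0,0,16.8,-102,58,9,0],
  [0,0,22.4,-136,77.6,13,0],
  [0,0,28,-169,97,16,0],
  [0,0,28,-169,97,16,0],
  [0,0,28,-169,97,16,0],
])

```text
t: 1.68
tcp_pos: [0.5652, 0.0179, 0.1996]
tool_rot: [0.848, 0.53, -0.0, -0.0]
force: [-0.4, 0.5, 0.4]
finger_gap: 1.0
gripper_force: 0.0
```

```bash
python3 - <<'E'
from station import imaging
import cv2,pickle
d=imaging.snapshot('wrist');pickle.dump(d,open('w.pkl','wb'));cv2.imwrite('pics/w1.png',d['img'][:,:,::-1])
E
python3 go.py .564 .0175 .2 -26.1
```

```text
t 1.7333 tcp [0.5639745  0.0194006  0.19962008] turn [-0.11477719  0.01278034  0.20968132] shift [-1.698786    0.85207376 -0.38125619] F [ 0.17666068 -0.46585106 -0.44442169] 1.0011448325310055 0.0 q [-1.63782147e-01  5.20165340e-01  1.64205546e+00  4.31788478e-04
  9.81355301e-01  2.87848771e-01]
```

View pics/w1.png

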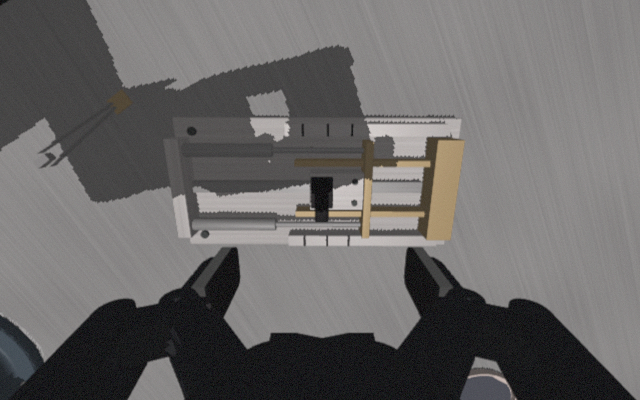

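The wrist view shows the tab at (321,198), midway in x between the open fingers. The sliding jaw's face is at column 371 and the scribed lines are at columns 303, 327 and 352. I'll take the tab, face and line positions from this picture.

```bash
cat > m.py <<'E'
import pickle;from h import *
d=pickle.load(open('w.pkl','rb'));im=d['img'].astype(int)
y=np.radians(-26.1);o=np.r_[.5692,.0154];ex=np.r_[np.cos(y),np.sin(y)];ey=np.r_[-ex[1],ex[0]]
H=lambda W:np.c_[(W[:,:2]-o)@ex,(W[:,:2]-o)@ey]*1000
hsv=cv2.cvtColor(d['img'],cv2.COLOR_RGB2HSV)
be=(hsv[...,1]>70)&(hsv[...,0]<35)&(hsv[...,2]>60)
for r in(150,170,190,205,225,232):
    c=np.where(be[r,355:400])[0]+355; f=np.where(be[r,415:480])[0]+415
    print(r,'jaw',c.min(),c.max(),H(ray(d,[(c.max()+.5,r)],.046))[0],'fixed',f.min(),f.max(),H(ray(d,[(f.min()-.5,r)],.046))[0])
P=cloud(d);ok=d['z_map']>0
s=np.zeros_like(ok);s[165:230,300:345]=True
t=s&ok&(P[...,2]>.08)&(P[...,2]<.1);uv=np.argwhere(t)[:,::-1];h=H(P[t]);print('tab top',t.sum(),uv.min(0),uv.max(0),h.min(0),h.max(0),P[t][:,2].mean())
h=H(ray(d,[uv.min(0)-.5,uv.max(0)+.5],.088));print(h,'centre xy',o+h.mean(0)[0]/1e3*ex+h.mean(0)[1]/1e3*ey)
E
python3 m.py
```

```text
150 jaw 365 372 [43.60763034 41.13023967] fixed 427 462 [95.31325629 41.24396307]
170 jaw 362 371 [43.67690996 21.74289095] fixed 425 460 [95.47210232 21.85562166]
190 jaw 364 370 [43.74910865  1.53866295] fixed 423 456 [95.63764131  1.65035477]
205 jaw 363 370 [ 44.56564718 -14.18051884] fixed 421 454 [ 95.25947731 -14.07234284]
225 jaw 361 369 [ 44.66004969 -35.94394664] fixed 419 451 [ 95.42670198 -35.83692422]
232 jaw 361 368 [ 44.01548445 -43.7892389 ] fixed 421 450 [ 98.30607889 -43.6752921 ]
tab top 498 [315 185] [328 222] [-10.78173655 -16.84404546] [ 0.49090901 15.12692995] 0.08800570065404548
[[-11.02292214  17.29458228]
 [  1.02750494 -16.787385  ]] centre xy [0.56482349 0.01782643]
```

Request:
move_arm([
  [0,0,0,0,0,30,0],
  [0,0,0,0,0,60,0],
  [0,0,0,0,0,85,0],
  [0,0,0,0,0,105,0],
  [0,0,0,0,0,116,0.3],
  [0,0,0,0,0,119,0.6],
  [0,0,0,0,0,119,1],
  [0,0,0,0,0,119,1],
  [0,0,0,0,0,119,1],
  [0,0,0,0,0,119,1],
  [0,0,0,0,0,119,1],
  [0,0,0,0,0,119,1],
], squeeze=40)

```text
t: 2.73
tcp_pos: [0.5657, 0.0198, 0.0827]
tool_rot: [0.847, 0.531, 0.001, 0.001]
force: [0.7, -0.1, 6.0]
finger_gap: 0.13
gripper_force: 41.2
```

```bash
python3 go.py .564 .0175 .081 -26.1
```

```text
t 2.7333 tcp [0.56567074 0.01978589 0.08274797] turn [ 0.18052366 -0.07258845  0.23395613] shift [-2.78797265 -0.51160279  1.74285384] F [ 0.68617744 -0.06532093  5.95464445] 0.12954824717968946 41.16872549057007 q [-1.62574787e-01  7.01818808e-01  1.71443049e+00  4.69017764e-04
  7.21961680e-01  2.88521360e-01]
```

The fingers hold the tab: the opening is about 11 mm and the grip 41 N. I'll draw it back 20 mm.

Request:
move_arm([
  [0,0,0,0,-2,0,1],
  [0,0,0,0,-5,0,1],
  [0,0,0,0,-8,0,1],
  [0,0,0,0,-11,0,1],
  [0,0,0,0,-14,0,1],
  [0,0,0,0,-17,0,1],
  [0,0,0,0,-19,0,1],
  [0,0,0,0,-20,0,1],
  [0,0,0,0,-20,0,1],
  [0,0,0,0,-20,0,1],
  [0,0,0,0,-20,0,1],
])

```text
t: 3.65
tcp_pos: [0.5493, 0.0279, 0.0827]
tool_rot: [0.847, 0.531, 0.003, 0.002]
force: [3.6, -2.6, 6.2]
finger_gap: 0.134
gripper_force: 41.2
```

```bash
python3 - <<'E'
from station import imaging
import cv2,pickle
for n in('top','wrist','scene'):
    d=imaging.snapshot(n);pickle.dump(d,open(n+'1.pkl','wb'));i=d['img'][:,:,::-1]
    cv2.imwrite(f'pics/{n}2.png',i)
E
python3 go.py .5657 .0198 .0827 -26.1
```

```text
t 3.8 tcp [0.54930182 0.02784438 0.08274753] turn [ 0.38882697 -0.10307796  0.25668593] shift [-0.09189845 18.26409096  0.17139186] F [ 3.62561185 -2.58472255  6.89794446] 0.13556061313128484 41.16414248943329 q [-1.52416400e-01  6.88316621e-01  1.75807158e+00 -4.61198903e-04
  6.88189899e-01  2.98989703e-01]
```

View pics/wrist2.png

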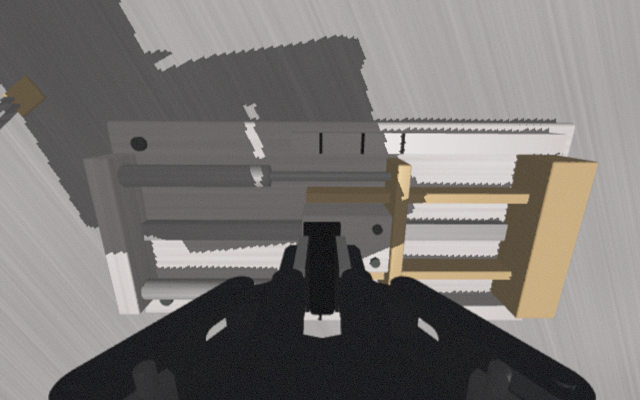

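The wrist view shows the jaw's top face edge at about (410,165) and the small line at (403,143). I'll measure the offset and the gap to the fixed jaw.

```bash
cat > m2.py <<'E'
import pickle;from h import *
d=pickle.load(open('wrist1.pkl','rb'));P=cloud(d);ok=d['z_map']>0
y=np.radians(-26.1);o=np.r_[.5692,.0154];ex=np.r_[np.cos(y),np.sin(y)];ey=np.r_[-ex[1],ex[0]]
hx=((P[...,:2]-o)@ex)*1000;hy=((P[...,:2]-o)@ey)*1000;z=P[...,2]*1000
for lo in(10,20,30,38):
    m=ok&(abs(z-46)<3)&(hy>lo)&(hy<lo+8)
    a=m&(hx<60)&(hx>5);b=m&(hx>85)
    print(lo,a.sum(),'jaw x',np.percentile(hx[a],[2,98]) if a.any() else '','fixed',np.percentile(hx[b],[1,99]) if b.any() else '')
g=d['img'].astype(int).sum(2)
for r in(137,141,145,149):
    row=g[r,310:415]
    for lo,hi in((315,328),(355,370),(397,410)):
        c=g[r,lo:hi];w=np.clip(np.median(c)-30-c,0,None)
        if w.sum()>0:
            u=lo+(w*np.arange(hi-lo)).sum()/w.sum();W=ray(d,[(u,r)],.030)[0,:2]-o;print(r,u,'line',W@ex*1000,W@ey*1000)
E
python3 m2.py
```

```text
10 483 jaw x [ 5.44042543 25.5753421 ] fixed [103.83460717 129.94338861]
20 197 jaw x [18.13725196 25.71437329] fixed [103.88399124 129.64453609]
30 205 jaw x [18.20479071 25.73290786] fixed [103.88133266 130.2342223 ]
38 211 jaw x [18.25274636 25.84051071] fixed [103.83970094 130.09843356]
137 320.34317343173433 line -24.404402530902974 62.64904912075206
137 362.47982062780267 line 0.6620505101883993 62.76116047668064
137 402.55580865603645 line 24.55439858770631 62.8680205711223
141 320.3688811188811 line -24.380607447895997 60.31275272442035
141 362.38499184339315 line 0.7137173086413616 60.422389268229736
141 402.85849056603774 line 24.939568326876447 60.528231469693594
145 320.34397163120565 line -24.386940583447718 57.957648166729015
145 362.217665615142 line 0.7222763389510833 58.0647279714932
145 402.19806763285027 line 24.748423257817826 58.16718895740363
149 320.3152364273205 line -24.395625240333953 55.58363563589088
149 361.87087517934003 line 0.6227381728815158 55.68769471036211
149 402.1677215189873 line 24.936314732388446 55.788822359364595
```

The gap is about 78 mm, so the slide is at about 18.3 mm. I'll trim it by 1.7 mm and let it settle.

Request:
move_arm([
  [0,0,0,0,-1,0,1],
  [0,0,0,0,-1.7,0,1],
  [0,0,0,0,-1.7,0,1],
  [0,0,0,0,-1.7,0,1],
  [0,0,0,0,-1.7,0,1],
  [0,0,0,0,-1.7,0,1],
])

```text
t: 4.3
tcp_pos: [0.548, 0.0285, 0.0827]
tool_rot: [0.847, 0.531, 0.003, 0.003]
force: [5.2, -2.9, 6.2]
finger_gap: 0.132
gripper_force: 41.1
```

```bash
python3 - <<'E'
from station import imaging
import pickle
pickle.dump(imaging.snapshot('wrist'),open('wrist1.pkl','wb'))
E
python3 m2.py|grep -E "jaw|14[15].*40"; python3 go.py .5657 .0198 .0827 -26.1
```

```text
10 444 jaw x [ 5.31219221 24.19591022] fixed [103.85672672 130.03480991]
20 191 jaw x [16.67589524 24.34801318] fixed [103.83405459 129.96438783]
30 202 jaw x [16.70762981 24.5226871 ] fixed [103.84516492 129.63563747]
38 211 jaw x [16.69975956 24.3113037 ] fixed [103.93206038 129.69002478]
141 405.2757527733756 line 24.952199103408404 60.53739810615605
145 364.61146496815286 line 0.7178206562440531 58.074583673219024
145 404.6439246263808 line 24.783897374061223 58.1759427133266
t 4.35 tcp [0.54795713 0.02850763 0.08273187] turn [ 0.41092172 -0.1075389   0.25343319] shift [-0.10152143 19.76341955  0.17351095] F [ 5.62333276 -2.47697686  6.93345555] 0.13158344105905195 41.12648069858551 q [-1.51552794e-01  6.87247817e-01  1.76169187e+00 -5.36375607e-04
  6.85247353e-01  2.99968916e-01]
```

The jaw face is within about 0.5 mm of the small line (gap about 79.5 mm), still, and gripped at 41 N. I'm handing the job in.

```bash
python3 -c "
from station import order
print(order.sign_off())"
```

```text
the job is handed in; nothing more can be done
None
```

The wafer on the mat is the small (76 mm) one. The jaw face is drawn back to the small-wafer line, within about 0.5 mm by the wrist camera, the gripper is still holding the tab at 41 N, and the job is handed in (no verdict was returned).

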